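# Cure the filler patch on a model cottage roof with a hooded UV torch

## Task

Press the button on the tail of the UV torch, where it hangs in its charging stand, to start its timed light. Then take the torch out and hold it squarely on the round patch of filler on the cottage roof, its rubber hood covering the patch and gently pressed about half way in, and keep it still there for four seconds. Set the torch back in its stand, hood down, without dropping it, pressing the roof hard, or shifting the cottage or anything else on the bench.

Things in the scene. Friction and masses are not known exactly. Their poses are not given: they have to be found in the camera images.
- torch: Round aluminium UV torch, 0.2 kg. z runs along its axis from lamp to tail (up in the stand); light leaves along -z. Origin: on the axis, underside of a collar 58 mm across (z 0 to 8 mm) that rests on the stand's rim. Grip the smooth tube, 28 to 29 mm across, z 8 to 96 mm (knurled bands z 26 to 65). Lamp side: body 41 mm across to z -23, then a sliding focus head with a black rubber hood.
- switch_top (a point): Centre of the top of the black tail button, 18 mm across, on the torch's axis at z = 101 mm; it stands 5 mm proud of the tail.
- switch (a joint): Tail button travel, m: 0 out, 0.0035 fully in; sprung back out. It starts to move at about 2 N and is fully in at about 5 N. It counts as pressed beyond 0.0025; one press starts a timed light that goes out by itself, so no second press is needed.
- hood (a joint): How far the rubber hood is pushed in on the focus head, m: 0 fully out, 0.013 fully in; it slides along the torch's axis against a spring: about 2 N to start, then 0.8 N per mm (7 N at half way, 12 N fully in), and springs out again.
- stand: Grey charging stand fixed to the bench: an upright open round cup on a 92 mm foot. Origin: centre of its underside, z up. Flat rim 85 mm up, 66 mm across; bore 49 mm across, 79 mm deep. The torch hangs in it, hood down, collar lying on the rim: torch origin 85 mm above the stand's origin.
- cottage: Grey unpainted resin model cottage on a wooden board 176 x 190 x 6 mm, loose on the bench, about 0.85 kg. Origin: centre of the board's underside, z up, ridge along its y, 115 mm high; flat roof slopes of 38 degrees, 92 mm long, 164 mm wide; chimney on the far (+x) slope, to 149 mm. The slope with the patch faces its -x, roughly towards the robot.
- patch: Round ivory patch of hardening filler, 20 mm across, 2 mm high, the only one, half way down the near roof slope (in the cottage's frame at -37, 18, 86 mm). Origin: its centre on the roof surface; z is the outward normal of the slope, 38 degrees from vertical; x points up the slope. The roof around it is flat.
- paint_a: Bystander: white paint dropper bottle, 27 mm across, 78 mm tall, upright; origin under its centre.
- paint_b: Bystander: grey paint dropper bottle, 27 mm across, 78 mm tall, upright; origin under its centre.
- pot: Bystander: closed glass jar, 60 mm across, 82 mm tall, upright; origin under its centre.
- figure: Bystander: painted figure on a turned wooden painting handle, 37 mm across, 126 mm tall, upright; origin under its centre.
- brush: Bystander: paint brush lying flat, 180 mm long along its x; origin under its middle.
- cutter: Bystander: sprue cutter lying flat, 130 mm long along its x, 15 mm high; origin under its middle.
- torch_front (a point): A point fixed in the torch, on its axis at z = -60 mm. The hood's round mouth (43 mm across outside, 37 mm inside) lies here or up to 12 mm farther out (z -60 to -72 mm) while the hood is out: the focus head is left anywhere within 12 mm and its place is not given (see it or find it by touch). It is too stiff to shift in this work.
Mind the look-alikes: they are no part of the job. Leave any green look-alike of the torch alone. There is more than one size of the stand; the job needs the smaller.

How it is judged:
By the outcome, as a careful person would: the job done as asked, in the order asked, and still so for the second after the job is handed in, with the robot touching nothing.
It also fails if it takes over 67 s, if anything falls off the work surface, if the arm or the gripper's body presses on something with over 40 N, if the wrist force passes 120 N, or if a joint passes its speed limit or range.

## Robot

A 7-joint arm with a two-finger parallel gripper is mounted at the origin on the work surface. World frame = base frame: x ahead of the robot, y to its left, z up, the work surface at z = 0. Lengths are in m, angles in rad, forces in N, time in s.
With the tool pointing down it reaches from about 0.425 to 0.925 m from the base axis. Payload 6.8 kg.
Tool frame: the origin (TCP) lies at the very end of the fingers, on their centre line; the grasp point (between the pads) lies bot.grip_point_offset behind it (bot.grip_point_offset is the distance from the TCP to the grasp point, in m); z points along the fingers, y is the line along which they close (so a half turn about z gives the same grasp; the last joint's range is limited). The gripper opens to 85 mm and grips with 20 to 120 N. Pads are 22 mm wide; open, the fingers measure 114 mm over their backs; the gripper's body (76 mm by 85 mm) begins 54 mm behind the grasp point. The pads swing forward as they close: fully open they stand 13 mm farther back than shut.
Start: joints at [1.005, 0.477, 0.022, 1.555, -0.011, 1.109, -0.083], TCP at [0.298, -0.606, 0.231] pointing down, gripper open.
Joint ranges: [-2.96, 2.96], [-0.34, 2.1], [-1.41, 1.46], [0.24, 2.44], [-1.37, 4.51], [0.17, 1.92], [-2.96, 2.96]. Speed limits (rad/s): [2.39, 2.39, 3.14, 3.14, 3.14, 3.14, 3.14].

## Interface

Orientations are given as a unit quaternion [w, x, y, z].
In Python, from station import bot, imaging gives the robot as it stands. The module is installed in compiled form; this text tells all that it offers.
- The arm moves only by the tool carry_out, never from a script. Its argument "targets" is one flat list of numbers, 5 for each row, row after row: the closure in counts, from 0 (fully open) to 255 (shut), then the shift along the world's x, y, z in mm, then the turn about the world's z in degrees. A call has 1 to 20 rows; each row shifts and turns the commanded pose from where the row before left it; what a row does not reach is not made up. A row lasts 1/10 s, in which the tool goes at most 50 mm and 8.59 degrees, less where a joint would pass 70% of its speed; a pose out of reach is approached as far as the arm can. A call is refused whole if a number of a shift passes 50 or a number of a turn 8.59, either way. A call with a gripper value outside its range is refused whole. The fingers move at their own pace and stop on an object; "newtons" is the grip in N (left out, the last holds). Time passes only in rows, so rows that do not move let the fingers close. It gives the time, the measured TCP pose, the force, the opening and the grip force at its end, in the units of the state.
- bot.get_obs(): the state, without advancing time (a new reading comes with each control period).
- imaging.read_camera(name): name is "scene" or "top" or "wrist"; returns a dict with "frame" (480x640x3 uint8, red, green, blue), "fov_y" (degrees; the focal length in pixels is half the picture's height over the tangent of half this angle, whatever the lens; pixels are square), "cx", "cy" (the principal point, pixels), "pose" (4x4, takes a point from camera to world coordinates); the wrist camera has in their place "tool_from_camera" (4x4, takes a point from camera to tool coordinates, whose origin is the TCP and whose axes are the flange's). Camera axes: x right, y up, looking along -z (the intrinsics and any distortion apply to the point x, -y, -z); pixel columns grow to the right and rows downward; lengths in m; the calibration is good to about 2 mm. A picture is of the moment at which its call begins: read the wrist's pose just before it. There is no depth.
- bot.hand_in(): hands the job in; it is judged then, once.
The state is a dict: "t": time; "q": joint angles; "joint_vel": joint speeds; "joint_torque": joint torques, N m; "eef_pos": TCP position; "tool_rot": TCP orientation; "contact_force": force on the tool from outside, world axes, zero at the start; "torque": the same for the moment, N m; "gripper_width": opening from 0.0 (shut) to 1.0 (fully open); "grasp_force": force on a finger pad.
Only numpy, scipy, OpenCV 4.12 (cv2) and the standard library are available. Lean on these libraries where they do the work, as an engineer would, in place of code of your own. Each camera call takes 0.05 s, during which the arm holds its last target. There are 200 camera calls.

## Working session

There is one attempt and no reset: what is moved stays moved. The work goes in short steps, Python scripts to look and compute and a tool call to move; the robot and the scene stay as the last step left them, time stands still between calls to the robot, and variables do not carry over. Pictures are saved under pics/ and viewed, at most 10 in all, crops included, and the job is handed in when it is done.

Besides the shell and the picture viewer there is one more tool, called as a command line: name --argument value ..., lists and objects as JSON in quotes. carry_out: Moves the arm, as the interface text tells. Its arguments: {"type":"object","properties":{"targets":{"type":"array","items":{"type":"number"}},"newtons":{"type":"number"}},"required":["targets"]}

```bash
mkdir -p pics
cat > h.py <<'E'
import numpy as np, cv2
from station import bot, imaging
def cam(n):
    c=imaging.read_camera(n); f=240/np.tan(np.radians(c['fov_y'])/2)
    return c,f
E
python3 - <<'E'
from h import *
o=bot.get_obs(); print({k:np.round(v,3).tolist() for k,v in o.items()}, bot.grip_point_offset)
for n in("scene","top"):
    c,f=cam(n); cv2.imwrite(f'pics/{n}0.png',c['frame'][:,:,::-1]); print(n,f,[ (k,np.round(v,4).tolist()) for k,v in c.items() if k!='frame'])
c=imaging.read_camera("wrist");print([(k,np.round(v,4).tolist()) for k,v in c.items() if k!='frame'])
E
```

```text
{'t': 0.0, 'q': [1.005, 0.478, 0.022, 1.556, -0.012, 1.109, -0.083], 'joint_vel': [0.0, -0.0, 0.0, -0.001, -0.0, -0.001, 0.0], 'joint_torque': [-0.0, -59.645, 1.608, -28.12, 0.012, 0.009, -0.0], 'eef_pos': [0.298, -0.605, 0.23], 'tool_rot': [-0.001, 0.974, 0.227, -0.0], 'contact_force': [0.003, 0.215, 0.094], 'torque': [0.035, 0.002, -0.013], 'grasp_force': 0.0, 'gripper_width': 1.001} 0.0187
scene 567.6726128593912 [('fov_y', 45.8352), ('cx', 315.4905), ('cy', 250.1091), ('pose', [[-0.5115, -0.5884, 0.6263, 1.3371], [0.8592, -0.3635, 0.3602, 0.435], [0.0157, 0.7223, 0.6914, 1.048], [0.0, 0.0, 0.0, 1.0]])]
top 528.8597788809749 [('fov_y', 48.8177), ('cx', 307.8705), ('cy', 238.6012), ('pose', [[0.0275, 0.9811, -0.1916, 0.2573], [-0.9991, 0.0329, 0.0249, -0.0128], [0.0307, 0.1908, 0.9811, 1.36], [0.0, 0.0, 0.0, 1.0]])]
[('fov_y', 62.1246), ('cx', 318.5331), ('cy', 233.231), ('tool_from_camera', [[-0.0003, 0.9537, 0.3007, 0.0781], [1.0, 0.0008, -0.0016, -0.0005], [-0.0017, 0.3007, -0.9537, -0.1421], [0.0, 0.0, 0.0, 1.0]])]
```

View pics/scene0.png

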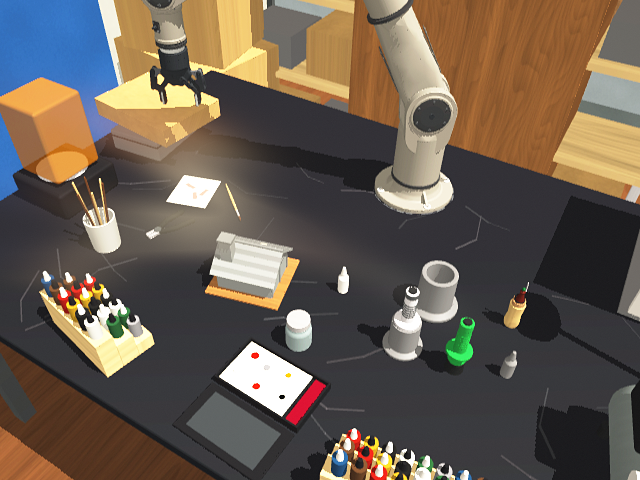

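View pics/top0.png

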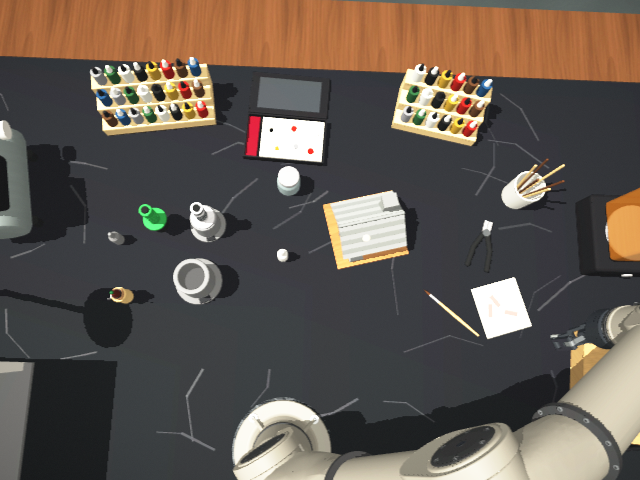

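Run:
```python
from h import *
s=cv2.imread('pics/scene0.png');t=cv2.imread('pics/top0.png')
R=lambda a:cv2.resize(a,(400,300),interpolation=cv2.INTER_CUBIC)
a=np.vstack([np.hstack([R(s[270:370,370:370+133]),R(t[180:255,150:250])]),np.hstack([R(s[220:310,200:320]),R(t[180:277,310:440])])])
cv2.imwrite('pics/crop1.png',a)
```

```text
(no output)
```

View pics/crop1.png

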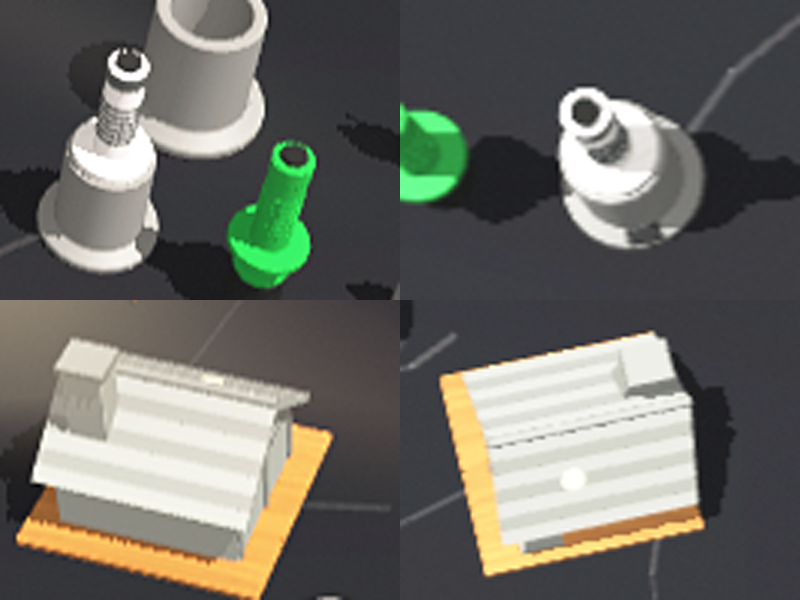

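```bash
cat >> h.py <<'E'
def ray(c,f,u,v):
    d=np.array([(u-c['cx'])/f,-(v-c['cy'])/f,-1.]); P=c['pose']; return P[:3,3],P[:3,:3]@d
def hit(c,f,u,v,z):
    o,d=ray(c,f,u,v); return o+d*(z-o[2])/d[2]
def tri(rs):
    A=np.zeros((3,3));b=np.zeros(3)
    for o,d in rs:
        d=d/np.linalg.norm(d);M=np.eye(3)-np.outer(d,d);A+=M;b+=M@o
    return np.linalg.solve(A,b)
E
python3 - <<'E'
from h import *
np.set_printoptions(precision=4,suppress=True)
s,fs=cam('scene');t,ft=cam('top')
print('btn top',hit(t,ft,196.2,207.5,.186),'scene',hit(s,fs,413.5,290.7,.186),'tri',tri([ray(t,ft,196.2,207.5),ray(s,fs,413.5,290.7)]))
print('patch',hit(t,ft,366.2,237.9,.0875))
C=[hit(t,ft,*p,.006) for p in[(338.3,268.9),(408.5,252.4),(323.3,204.2),(392.9,190.3)]]
for c in C:print(c)
a=C[0]-C[1];print('yaw from near edge',np.degrees(np.arctan2(-a[0],a[1])),np.linalg.norm(a)); a=C[2]-C[0];print(np.degrees(np.arctan2(a[1],a[0])),np.linalg.norm(a))
for n,p,z in[('white',(283,252),.078),('pot',(289,175),.082),('greentop',(147,211),.12),('bigstand',(193,276),.1),('grey',(113,235),.078)]:print(n,hit(t,ft,*p,z))
E
```

```text
btn top [0.5501 0.2132 0.186 ] scene [0.5541 0.2186 0.186 ] tri [0.5507 0.2158 0.1814]
patch [ 0.5124 -0.1886  0.0875]
[ 0.4446 -0.128   0.006 ]
[ 0.4939 -0.311   0.006 ]
[ 0.6158 -0.0854  0.006 ]
[ 0.6607 -0.2706  0.006 ]
yaw from near edge 15.063776871491514 0.18946259021083775
13.975222963585377 0.17639467408010917
white [0.4722 0.0148 0.078 ]
pot [0.6685 0.0068 0.082 ]
greentop [0.5538 0.3422 0.12  ]
bigstand [0.4036 0.226  0.1   ]
grey [0.5007 0.4315 0.078 ]
```

carry_out --targets '[255,12.7,41,1,-0.6,255,12.7,41,1,-0.6,255,12.7,41,1,-0.6,255,12.7,41,1,-0.6,255,12.7,41,1,-0.6,255,12.7,41,1,-0.6,255,12.7,41,1,-0.6,255,12.7,41,1,-0.6,255,12.7,41,1,-0.6,255,12.7,41,1,-0.6,255,12.7,41,1,-0.6,255,12.7,41,1,-0.6,255,12.7,41,1,-0.6,255,12.7,41,1,-0.6,255,12.7,41,1,-0.6,255,12.7,41,1,-0.6,255,12.7,41,1,-0.6,255,12.7,41,1,-0.6,255,12.7,41,1,-0.6,255,12.7,41,1,-0.6]' --newtons 40

```text
t: 2.25
eef_pos: [0.5527, 0.216, 0.2513]
tool_rot: [0.0, 0.992, 0.123, 0.0]
contact_force: [0.3, -0.3, 0.7]
gripper_width: -0.002
grasp_force: 0.0
```

```bash
cat >> h.py <<'E'
from scipy.spatial.transform import Rotation as Ro
def wrist():
    o=bot.get_obs(); c,f=cam('wrist'); q=o['tool_rot']; T=np.eye(4)
    T[:3,:3]=Ro.from_quat([q[1],q[2],q[3],q[0]]).as_matrix(); T[:3,3]=o['eef_pos']; c['pose']=T@c['tool_from_camera']; return o,c,f
def show():
    o=bot.get_obs(); print({k:np.round(o[k],4).tolist() for k in('t','q','eef_pos','tool_rot','contact_force','torque','gripper_width','grasp_force')})
E
python3 - <<'E'
from h import *
show(); o,c,f=wrist(); cv2.imwrite('pics/w1.png',c['frame'][:,:,::-1])
E
```

```text
{'t': 2.25, 'q': [-0.1384, 0.3596, -0.4346, 1.7111, 0.1667, 1.1074, -1.9467], 'eef_pos': [0.5527, 0.216, 0.2513], 'tool_rot': [0.0001, 0.9924, 0.1234, 0.0001], 'contact_force': [0.2881, -0.333, 0.7302], 'torque': [0.0005, -0.0978, -0.0098], 'gripper_width': -0.002, 'grasp_force': 0.0}
```

View pics/w1.png

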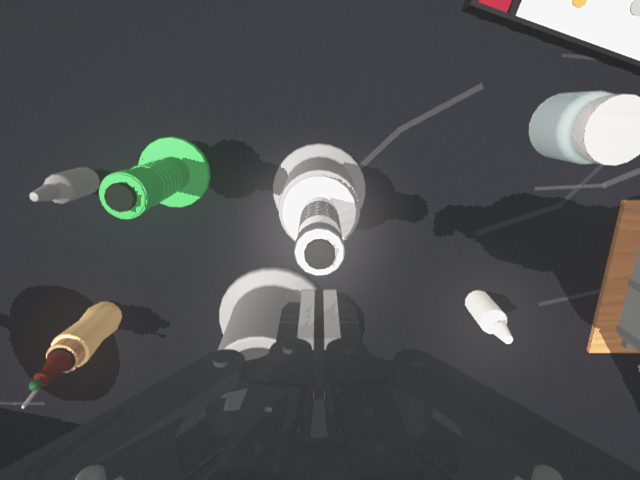

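The wrist view shows the silver torch's black button at (319,253); the green look-alike is at (120,197), and the big empty stand at (270,310) is left alone.

Run:
```python
from h import *
o,c,f=wrist(); print(f)
for n,u,v,z in[('btn',319.5,253,.186),('foot',319,189,.006),('collar top',319.5,208,.093),('tips',320,292,.2513)]: 
    print(n,hit(c,f,u,v,z))
```

```text
398.44484389716393
btn [0.55398576 0.22533987 0.186     ]
foot [0.55481789 0.22649304 0.006     ]
collar top [0.55686936 0.2263122  0.093     ]
tips [0.56146226 0.22693124 0.2513    ]
```

Run:
```python
from h import *
o,c,f=wrist(); show(); print(c['pose'].round(4), Ro.from_quat([o['tool_rot'][i] for i in(1,2,3,0)]).as_matrix().round(4)); print(c['tool_from_camera'].round(4),c['cx'])
print(o['eef_pos'])
```

```text
{'t': 2.4, 'q': [-0.1394, 0.3602, -0.4368, 1.7112, 0.1656, 1.1065, -1.9432], 'eef_pos': [0.5519, 0.2181, 0.2511], 'tool_rot': [-0.0009, 0.992, 0.1264, -0.0001], 'contact_force': [-0.5693, -0.6436, -0.062], 'torque': [-0.0288, 0.0455, 0.0033], 'gripper_width': -0.0034, 'grasp_force': 0.0}
[[ 0.2531  0.9229  0.2901  0.6272]
 [-0.9674  0.2424  0.0727  0.2415]
 [-0.0032 -0.299   0.9542  0.3937]
 [ 0.      0.      0.      1.    ]] [[ 9.674e-01  2.533e-01  3.000e-04]
 [ 2.533e-01 -9.674e-01  4.700e-03]
 [ 1.500e-03 -4.400e-03 -1.000e+00]]
[[-3.000e-04  9.538e-01  3.004e-01  7.790e-02]
 [ 1.000e+00  7.000e-04 -1.100e-03 -6.000e-04]
 [-1.300e-03  3.004e-01 -9.538e-01 -1.421e-01]
 [ 0.000e+00  0.000e+00  0.000e+00  1.000e+00]] 318.53306413796844
[0.55204293 0.22181883 0.25146746]
```

Run:
```python
from h import *
for i in range(6):
    o,c,f=wrist(); fr=c['frame']; r=hit(c,f,319.5,253,.186)
    g=cv2.cvtColor(fr,cv2.COLOR_RGB2GRAY)[236:272,298:342]; 
    print(o['t'],o['eef_pos'].round(4) if hasattr(o['eef_pos'],'round') else o['eef_pos'],np.round(o['q'],4),np.round(o['tool_rot'],4),r.round(4))
```

```text
2.4 [0.5519 0.2181 0.2511] [-0.1394  0.3602 -0.4368  1.7112  0.1656  1.1065 -1.9432] [-9.000e-04  9.920e-01  1.264e-01 -1.000e-04] [0.5531 0.2184 0.186 ]
2.45 [0.552  0.2154 0.2509] [-0.1373  0.3591 -0.4348  1.713   0.1659  1.1068 -1.9427] [-0.000e+00  9.922e-01  1.249e-01 -4.000e-04] [0.5533 0.2156 0.186 ]
2.5 [0.5521 0.2137 0.2509] [-0.136   0.3583 -0.4337  1.714   0.1661  1.1068 -1.9427] [ 5.000e-04  9.923e-01  1.238e-01 -4.000e-04] [0.5534 0.2139 0.186 ]
2.55 [0.5523 0.2129 0.251 ] [-0.1351  0.3577 -0.4331  1.7144  0.166   1.1068 -1.9427] [ 6.000e-04  9.924e-01  1.231e-01 -3.000e-04] [0.5535 0.213  0.186 ]
2.6 [0.5524 0.2125 0.2511] [-0.1346  0.3574 -0.433   1.7145  0.1659  1.1067 -1.9429] [ 6.000e-04  9.924e-01  1.227e-01 -2.000e-04] [0.5535 0.2126 0.186 ]
2.65 [0.5524 0.2126 0.2513] [-0.1344  0.3573 -0.4332  1.7144  0.1659  1.1067 -1.9429] [ 5.000e-04  9.924e-01  1.227e-01 -1.000e-04] [0.5536 0.2127 0.186 ]
```

Run:
```python
from h import *
for i in range(4): cam('wrist')
def blob(fr,x0,y0,x1,y1):
    g=cv2.cvtColor(fr,cv2.COLOR_RGB2GRAY)[y0:y1,x0:x1]; m=(g<110).astype(np.uint8)
    n,l,st,ce=cv2.connectedComponentsWithStats(m); return [(np.round(ce[i]+[x0,y0],1),st[i][:5]) for i in range(1,n) if st[i][4]>80]
o,c,f=wrist(); b=blob(c['frame'],295,225,345,280); print(b,o['eef_pos'])
for p,_ in b: print(hit(c,f,*p,.186))
for n,x in(('scene',(400,280,430,300)),('top',(187,198,206,217))):
    c,f=cam(n); b=blob(c['frame'],*x); print(n,b)
    for p,_ in b: print(hit(c,f,*p,.186))
```

```text
[(array([319.6, 255.4]), array([  7,  13,  29,  29, 190], dtype=int32)), (array([328.9, 269.5]), array([  0,  14,  50,  41, 509], dtype=int32))] [0.55240696 0.21383306 0.25145119]
[0.55212097 0.21356309 0.186     ]
[0.54519652 0.20641694 0.186     ]
scene [(array([414.7, 289.1]), array([  0,   0,  30,  20, 500], dtype=int32))]
[0.54873325 0.218875   0.186     ]
top []
```

carry_out --targets '[255,-0.5,0,-6,0,255,0,0,-9,0,255,0,0,-10,0,255,0,0,-10,0,255,0,0,-10,0,255,0,0,-8,0,255,0,0,-5,0,255,0,0,-2,0,255,0,0,0,0,255,0,0,0,0,255,0,0,-1,0,255,0,0,-1,0,255,0,0,-1,0,255,0,0,0,0]'

```text
t: 4.45
eef_pos: [0.5518, 0.2144, 0.1882]
tool_rot: [0.0, 0.992, 0.124, -0.0]
contact_force: [-0.4, 0.2, -0.4]
gripper_width: 0.002
grasp_force: 0.0
```

carry_out --targets '[255,0,0,-1,0,255,0,0,-1,0,255,0,0,-1,0,255,0,0,-1,0,255,0,0,-0.5,0,255,0,0,0,0]'

```text
t: 5.05
eef_pos: [0.5519, 0.2145, 0.184]
tool_rot: [0.0, 0.992, 0.124, 0.0]
contact_force: [-1.4, -0.7, 4.4]
gripper_width: 0.006
grasp_force: 1.8
```

carry_out --targets '[255,0,0,-1,0,255,0,0,-1,0,255,0,0,0,0]'

```text
t: 5.35
eef_pos: [0.5521, 0.2146, 0.1825]
tool_rot: [-0.0, 0.992, 0.124, 0.0]
contact_force: [-2.5, -1.7, 7.6]
gripper_width: -0.002
grasp_force: 4.3
```

carry_out --targets '[255,0,0,6,0,255,0,0,12,0,0,0,0,14,0,0,0,0,8,0,0,0,0,0,0,0,0,0,0,0,0,0,0,0,0,0,0,0,0,0,0,0,0,0,0,0,0,0,0,0]'

```text
t: 6.35
eef_pos: [0.5517, 0.2145, 0.2215]
tool_rot: [0.0, 0.992, 0.124, -0.0]
contact_force: [-0.1, -0.6, 1.3]
gripper_width: 0.996
grasp_force: 0.0
```

carry_out --targets '[0,0,0,-5,0,0,0,0,-10,0,0,0,0,-14,0,0,0,0,-15,0,0,0,0,-13,0,0,0,0,-10,0,0,0,0,-6,0,0,0,0,-2.5,0,0,0,0,0,0,0,0,0,0,0,255,0,0,0,0,255,0,0,0,0,255,0,0,0,0,255,0,0,0,0,255,0,0,0,0,255,0,0,0,0]' --newtons 40

```text
t: 7.95
eef_pos: [0.5519, 0.2148, 0.1465]
tool_rot: [-0.0, 0.992, 0.124, 0.0]
contact_force: [0.2, 1.2, 1.5]
gripper_width: 0.317
grasp_force: 39.5
```

Run:
```python
from h import *
show(); o,c,f=wrist(); s,_=cam('scene')
R=lambda a:cv2.resize(a,(400,300))
cv2.imwrite('pics/w2.png',np.hstack([R(c['frame']),R(s['frame'][200:390,330:583])])[:,:,::-1])
```

```text
{'t': 7.95, 'q': [-0.1608, 0.4673, -0.411, 1.8156, 0.2307, 0.9053, -1.9981], 'eef_pos': [0.5519, 0.2148, 0.1465], 'tool_rot': [-0.0002, 0.9923, 0.1239, 0.0002], 'contact_force': [0.2242, 1.1779, 1.4537], 'torque': [0.1649, 0.1577, 0.0493], 'gripper_width': 0.317, 'grasp_force': 39.4515}
```

View pics/w2.png

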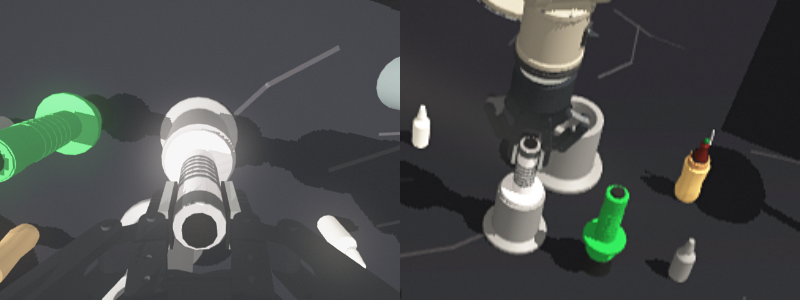

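carry_out --targets '[255,0,0,3,0,255,0,0,7,0,255,0,0,10,0,255,0,0,10,0,255,0,0,10,0,255,0,0,7,0,255,0,0,3,0,255,0,0,0,0,255,-5,-1.3,0.3,0,255,-5,-1.3,0.3,0,255,-5,-1.3,0.3,0,255,-5,-1.3,0.3,0,255,-5,-1.3,0.3,0,255,0,0,0,0]'

```text
t: 9.45
eef_pos: [0.5263, 0.2081, 0.198]
tool_rot: [-0.0, 0.992, 0.124, 0.0]
contact_force: [2.8, 1.6, -3.3]
gripper_width: 0.313
grasp_force: 39.5
```

Run:
```python
from h import *
show(); o,c,f=wrist(); s,_=cam('scene')
R=lambda a:cv2.resize(a,(400,300))
cv2.imwrite('pics/w3.png',np.hstack([R(c['frame']),R(s['frame'][230:380,330:530])])[:,:,::-1])
```

```text
{'t': 9.45, 'q': [-0.1384, 0.3685, -0.4357, 1.8317, 0.184, 0.9807, -1.9733], 'eef_pos': [0.5263, 0.2081, 0.198], 'tool_rot': [-0.0001, 0.9923, 0.1241, 0.0002], 'contact_force': [2.7943, 1.5759, -3.291], 'torque': [0.586, -0.9686, 0.0455], 'gripper_width': 0.3131, 'grasp_force': 39.5497}
```

View pics/w3.png

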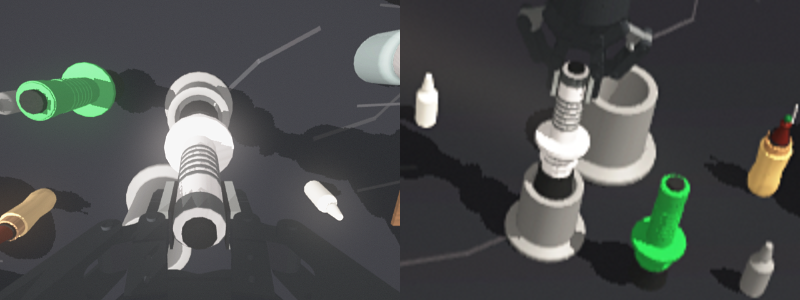

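The torch is tilting in the grip against the rim with about 3 N, and nothing else is touched. I'll continue the arc.

carry_out --targets '[255,-4.4,-1.1,-0.4,0,255,-4.4,-1.1,-0.4,0,255,-4.4,-1.1,-0.4,0,255,-4.4,-1.1,-0.4,0,255,-4.4,-1.1,-0.4,0,255,-4.3,-1.1,-1.2,0,255,-4.3,-1.1,-1.2,0,255,-4.3,-1.1,-1.2,0,255,-4.3,-1.1,-1.2,0,255,-4.3,-1.1,-1.2,0,255,-4,-1,-1.9,0,255,-4,-1,-1.9,0,255,-4,-1,-1.9,0,255,-4,-1,-1.9,0,255,0,0,0,0]'

```text
t: 11.05
eef_pos: [0.4665, 0.1927, 0.1819]
tool_rot: [0.0, 0.992, 0.124, -0.0]
contact_force: [2.4, 1.3, 0.9]
gripper_width: 0.318
grasp_force: 39.4
```

Run:
```python
from h import *
show(); o,c,f=wrist(); s,_=cam('top')
R=lambda a:cv2.resize(a,(400,300))
cv2.imwrite('pics/w4raw.png',c['frame'][:,:,::-1]);cv2.imwrite('pics/w4top.png',s['frame'][:,:,::-1])
cv2.imwrite('pics/w4.png',np.hstack([R(c['frame'][60:420,80:560]),R(s['frame'][170:305,130:310])])[:,:,::-1])
```

```text
{'t': 11.05, 'q': [-0.1281, 0.2926, -0.4558, 1.9819, 0.1624, 0.9031, -1.9905], 'eef_pos': [0.4665, 0.1927, 0.1819], 'tool_rot': [0.0002, 0.9923, 0.124, -0.0005], 'contact_force': [2.3794, 1.3395, 0.9096], 'torque': [0.3637, -0.7106, 0.027], 'gripper_width': 0.3177, 'grasp_force': 39.4054}
```

View pics/w4.png

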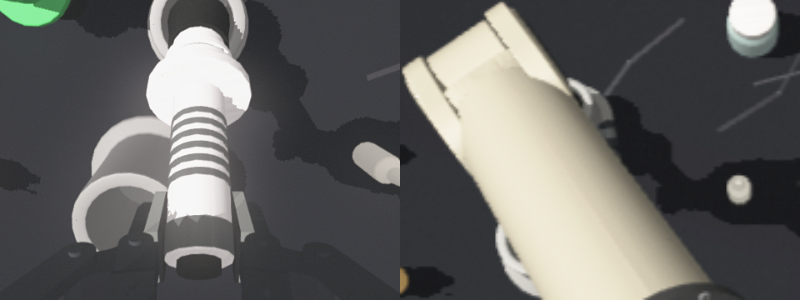

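Run:
```python
from h import *
g=cv2.imread('pics/w4raw.png',0)
p=g[:,308:328].mean(1); e=np.diff(cv2.GaussianBlur(p.reshape(-1,1),(1,3),0)[:,0])
print([(i,int(e[i])) for i in range(60,420) if abs(e[i])>12])
cols=lambda r:[ (i,int(d)) for i,d in enumerate(np.diff(g[r].astype(int))) if abs(d)>40 and 220<i<420]
for r in(150,160,170,180,350,360,370,380):print(r,cols(r))
np.save('e.npy',p)
print(p[330:420].astype(int))
```

```text
[(90, 34), (91, 66), (92, 55), (93, 19), (186, -35), (187, -41), (188, -18), (192, 21), (193, 39), (194, 31), (199, -36), (200, -41), (201, -17), (205, 13), (206, 35), (207, 37), (208, 16), (212, -18), (213, -44), (214, -35), (219, 12), (220, 35), (221, 38), (222, 17), (227, -31), (228, -45), (229, -23), (234, 15), (235, 38), (236, 37), (237, 14), (242, -22), (243, -46), (244, -31), (250, 20), (251, 40), (252, 33), (258, -16), (259, -43), (260, -36), (267, 28), (268, 41), (269, 25), (316, -25), (317, -49), (318, -34), (354, 31), (355, 39), (356, 20), (363, -33), (364, -48), (365, -26)]
150 [(258, 88), (259, 67), (377, -57)]
160 [(256, 105), (257, 48), (378, -57), (379, -93)]
170 [(254, 47), (255, 118), (345, 41), (380, -99), (381, -61)]
180 [(256, 107), (358, 51), (379, -121), (380, -55)]
350 []
360 []
370 [(276, 52), (277, 65), (293, -59), (344, 51), (359, -44), (360, -68)]
380 [(290, -52), (291, -55), (345, 102)]
[105 104 104 103 102 102 101 101 100 100  99  99  99  98  98  97  97  97
  96  96  95  94  94  92  94 130 184 199 197 190 186 185 185 182 155  80
  63  64  64  63  63  62  62  61  61  60  60  60  59  59  58  58  56  56
  56  56  55  55  55  54  54  53  53  53  53  56  65  67  66  66  66  66
  66  66  65  65  65  65  65  65  64  64  64  64  64  64  64  64  63  64]
```

```bash
cat > fit.py <<'E'
from h import *
from scipy.optimize import least_squares
def pr(c,f,P):
    C=np.linalg.inv(c['tool_from_camera']); q=C[:3,:3]@P+C[:3,3]; return c['cx']-f*q[0]/q[2], c['cy']+f*q[1]/q[2]
def model(p,t,r): # p: theta, x,z of torch point z=80 in tool frame
    th,x,z=p; d=np.array([np.sin(th),0,np.cos(th)]); m=np.array([np.cos(th),0,-np.sin(th)]); return np.array([x,0,z])+(.08-t)*d+r*m
def fit(c,f,obs,prior=(0,-.0187)):
    def res(p):
        r=[pr(c,f,model(p,t,rr))[1]-v for t,rr,v in obs]
        return r+[(p[1]-prior[0])/.002,(p[2]-prior[1])/.006]
    s=least_squares(res,[.66,*prior],x_scale=[.1,.01,.01]); return s.x,s.fun
E
python3 - <<'E'
from fit import *
c,f=cam('wrist')
for obs in ([(.026,.0142,187),(.065,.0142,268),(.096,.0142,355)],[(.026,.0142,187),(.065,.0142,268)],[(.026,.0142,187),(.065,.0142,268),(.101,.009,364)]):
    x,r=fit(c,f,obs); print(np.degrees(x[0]),x[1:],r.round(1))
    q=model(x,.008,0); a=pr(c,f,q+[0,.029,0]);b=pr(c,f,q-[0,.029,0]); print(a,b)
    q=model(x,-.066,.0215); print(pr(c,f,q))
E
```

```text
37.27118947160803 [ 0.002681  -0.0133768] [-0.1  0.7 -0.3  1.3  0.9]
(np.float64(381.25209742490006), np.float64(178.42966728370638)) (np.float64(257.61968321374553), np.float64(178.49340173083286))
(np.float64(319.19511125268554), np.float64(48.09747520354492))
37.57041316786527 [ 0.00212084 -0.01151218] [0.  0.2 1.1 1.2]
(np.float64(380.7028491327968), np.float64(178.39452612653585)) (np.float64(258.14513816595695), np.float64(178.45769459566017))
(np.float64(319.18816498376736), np.float64(48.49397266804294))
40.22787969644638 [-0.00113671 -0.00127859] [ 0.4 -1.5  1.  -0.6  2.9]
(np.float64(378.16532004923573), np.float64(176.93361078304372)) (np.float64(260.571008364484), np.float64(176.99374767606955))
(np.float64(319.16184854643103), np.float64(47.07351092771981))
```

carry_out --targets '[255,-3,-0.8,-1.5,0,255,-2,-0.5,-1.2,0,255,0,0,0,0,255,-2,-0.5,3,0,255,-4,-1,6,0,255,-6,-1.5,8,0,255,-6,-1.5,8,0,255,-4,-1,6,0,255,-2,-0.5,3,0,255,0,0,2,0,255,0,0,0,0,255,0,0,0,0,255,0,0,0,0]' --newtons 60

```text
t: 12.5
eef_pos: [0.4383, 0.1856, 0.2152]
tool_rot: [0.0, 0.992, 0.124, -0.0]
contact_force: [0.5, -0.2, -1.5]
gripper_width: 0.311
grasp_force: 60.1
```

Run:
```python
from h import *
show(); o,c,f=wrist(); s,_=cam('scene')
g=cv2.cvtColor(c['frame'],cv2.COLOR_RGB2GRAY)
p=g[:,308:328].mean(1); e=np.diff(cv2.GaussianBlur(p.reshape(-1,1),(1,3),0)[:,0])
print([(i,int(e[i])) for i in range(0,420) if abs(e[i])>20])
R=lambda a:cv2.resize(a,(400,300),interpolation=cv2.INTER_CUBIC)
cv2.imwrite('pics/w5raw.png',c['frame'][:,:,::-1])
cv2.imwrite('pics/w5.png',np.hstack([R(c['frame'][0:240,160:480]),R(s['frame'][220:340,350:510])])[:,:,::-1])
```

```text
{'t': 12.5, 'q': [-0.1089, 0.2029, -0.4747, 2.0079, 0.1127, 0.9563, -1.9629], 'eef_pos': [0.4383, 0.1856, 0.2152], 'tool_rot': [0.0001, 0.9923, 0.1238, -0.0003], 'contact_force': [0.4761, -0.2402, -1.5059], 'torque': [-0.0068, 0.1151, -0.0496], 'gripper_width': 0.3111, 'grasp_force': 60.1279}
[(48, -20), (49, -21), (88, 42), (89, 68), (90, 48), (185, -39), (186, -41), (191, 20), (192, 40), (193, 33), (198, -36), (199, -43), (205, 33), (206, 40), (207, 21), (212, -40), (213, -41), (219, 28), (220, 42), (221, 26), (226, -23), (227, -47), (228, -32), (234, 29), (235, 43), (236, 26), (242, -38), (243, -43), (250, 31), (251, 42), (252, 24), (258, -26), (259, -48), (260, -29), (267, 34), (268, 41), (269, 20), (316, -23), (317, -51), (318, -36), (354, 26), (355, 38), (356, 24), (363, -31), (364, -48), (365, -27)]
```

View pics/w5.png

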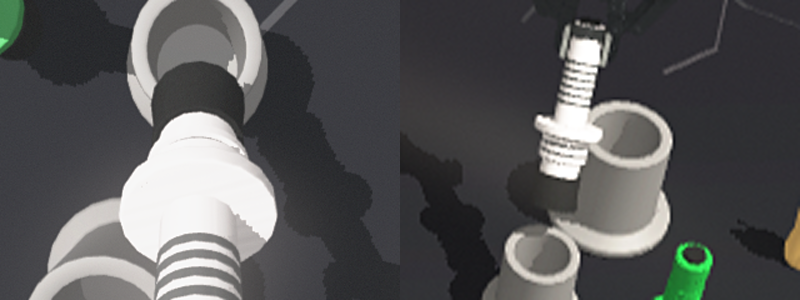

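Run:
```python
from fit import *
g=cv2.imread('pics/w5raw.png',0).astype(float)
def w(r,lo,hi):
    d=np.diff(g[r]); 
    return [(i,int(d[i])) for i in range(lo,hi) if abs(d[i])>25]
for r in(164,168,172,176):print(r,w(r,240,275),w(r,365,400))
for r in(60,65,70,75):print(r,w(r,262,300),w(r,335,375))
c,f=cam('wrist')
st=[185.5,192,198.7,206,212.3,220,227.3,235,242.7,251,259,268]
ts=np.linspace(.026,.065,12)
for wd in(123.5,124.5,125.5):
  for usetail in(1,0):
    def res(p):
        q=p[:3]
        r=[(pr(c,f,model(q,t,.0142))[1]-v-.5)/1 for t,v in zip(ts,st)]
        if usetail: r+=[pr(c,f,model(q,.096,.0142))[1]-355.5]
        k=model(q,.008,0); r.append((pr(c,f,k+[0,.029,0])[0]-pr(c,f,k-[0,.029,0])[0]-wd)/.7)
        r.append(pr(c,f,model(q,-p[3],.0215))[1]-49); r.append(q[1]/.002)
        return r
    s=least_squares(res,[.66,0,-.0187,.066],x_scale=[.1,.01,.01,.01]); x=s.x
    k=model(x[:3],-x[3]+.008,0); print(wd,usetail,np.degrees(x[0]).round(2),x[1:].round(4),s.fun.round(1),'hoodw',pr(c,f,k+[0,.0215,0])[0]-pr(c,f,k-[0,.0215,0])[0])
```

```text
164 [(255, 33)] [(379, -61), (380, -77)]
168 [(255, 26)] [(380, -87), (381, -54)]
172 [(254, 28)] [(380, -67), (381, -86)]
176 [(255, 54)] [(380, -117), (381, -34)]
60 [(266, -51), (268, 51), (281, -64), (282, -32), (285, 26), (289, -26)] [(345, 55), (346, 62), (348, -45), (349, -29), (351, 49), (352, 32), (364, -36), (365, -40), (373, -43)]
65 [(262, 52), (271, 33), (283, -35), (284, -47), (285, -34)] [(348, 34), (349, 111), (350, 33), (362, -57), (372, -46)]
70 [(262, 39), (263, 89), (282, -99), (283, -55)] [(352, 54), (371, -36)]
75 [(264, 91), (265, 29), (277, 28), (281, -106), (282, -51)] [(354, 49), (369, -29), (370, -33)]
123.5 1 38.7 [ 0.0023 -0.012   0.0608] [-0.3 -0.2 -0.1 -0.4  0.4  0.   0.2  0.2  0.4  0.2  0.5  0.1 -0.7  0.2
  0.   1.1] hoodw 77.62446615945225
123.5 0 38.63 [ 0.0022 -0.0115  0.0614] [-0.2 -0.1 -0.  -0.4  0.4 -0.   0.1  0.1  0.2  0.   0.3 -0.2 -0.3  0.
  1.1] hoodw 77.2940269631348
124.5 1 37.84 [ 0.0029 -0.0137  0.0623] [-0.2 -0.1 -0.1 -0.4  0.3 -0.1  0.1  0.1  0.3  0.1  0.4 -0.  -0.2 -0.3
  0.   1.5] hoodw 77.3996009120603
124.5 0 37.81 [ 0.0029 -0.0136  0.0625] [-0.2 -0.1 -0.1 -0.4  0.3 -0.1  0.1  0.1  0.2  0.   0.4 -0.1 -0.4  0.
  1.5] hoodw 77.304193405521
125.5 1 36.96 [ 0.0036 -0.0155  0.0639] [-0.1 -0.1 -0.  -0.5  0.3 -0.1  0.  -0.   0.2 -0.   0.3 -0.1  0.3 -0.8
  0.   1.8] hoodw 77.13663301122023
125.5 0 37.02 [ 0.0037 -0.0157  0.0636] [-0.1 -0.1 -0.1 -0.5  0.3 -0.1  0.1  0.   0.2  0.1  0.4  0.  -0.5  0.
  1.8] hoodw 77.30385189996088
```

carry_out --targets '[255,1,-5,3,0,255,1,-12,3,0,255,1,-20,3,0,255,1,-24,3,0,255,1,-25,3,0,255,1,-25,3,0,255,1,-25,3,0,255,0,-25,0,0,255,0,-25,0,0,255,-4,-25,0,0,255,-4,-25,0,0,255,-4,-25,0,0,255,-4,-25,0,0,255,-4,-25,0,0,255,-4,-25,0,0,255,-4,-24,0,0,255,-4,-20,0,0,255,-4,-14,0,0,255,-4,-7,0,0,255,-2,-3,0,0]'

```text
t: 14.65
eef_pos: [0.4028, -0.2189, 0.2365]
tool_rot: [0.0, 0.992, 0.123, -0.0]
contact_force: [0.0, 0.8, -2.3]
gripper_width: 0.305
grasp_force: 59.9
```

carry_out --targets '[255,0,0,0,0,255,0,0,0,0,255,0,0,0,0,255,0,0,0,0,255,0,0,0,0]'

```text
t: 15.15
eef_pos: [0.4035, -0.218, 0.2365]
tool_rot: [-0.0, 0.992, 0.124, 0.0]
contact_force: [-0.3, -0.0, -2.6]
gripper_width: 0.308
grasp_force: 59.9
```

Run:
```python
from fit import *
show(); o,c,f=wrist(); t,ft=cam('top')
g=cv2.cvtColor(c['frame'],cv2.COLOR_RGB2GRAY)
p=g[:,308:328].mean(1); e=np.diff(cv2.GaussianBlur(p.reshape(-1,1),(1,3),0)[:,0])
print([(i,int(e[i])) for i in range(0,420) if abs(e[i])>25])
R=lambda a:cv2.resize(a,(400,300),interpolation=cv2.INTER_CUBIC)
cv2.imwrite('pics/w6raw.png',c['frame'][:,:,::-1])
cv2.imwrite('pics/w6.png',np.hstack([R(c['frame'][0:240,160:480]),R(t['frame'][180:277,310:440])])[:,:,::-1])
```

```text
{'t': 15.15, 'q': [0.4732, 0.1187, -0.1233, 2.0383, 0.0174, 0.9854, -0.9806], 'eef_pos': [0.4035, -0.218, 0.2365], 'tool_rot': [-0.0, 0.9923, 0.1242, 0.0], 'contact_force': [-0.2802, -0.0432, -2.614], 'torque': [-0.0308, 0.0561, -0.0257], 'gripper_width': 0.3077, 'grasp_force': 59.9313}
[(48, -54), (49, -66), (50, -35), (88, 41), (89, 67), (90, 49), (185, -45), (186, -41), (192, 42), (193, 38), (198, -41), (199, -44), (205, 34), (206, 44), (207, 25), (212, -45), (213, -41), (219, 28), (220, 45), (221, 31), (226, -28), (227, -51), (228, -32), (234, 28), (235, 45), (236, 32), (242, -44), (243, -43), (250, 31), (251, 45), (252, 28), (258, -31), (259, -51), (260, -28), (267, 36), (268, 45), (316, -33), (317, -50), (318, -32), (355, 35), (363, -28), (364, -44), (365, -25)]
```

View pics/w6.png

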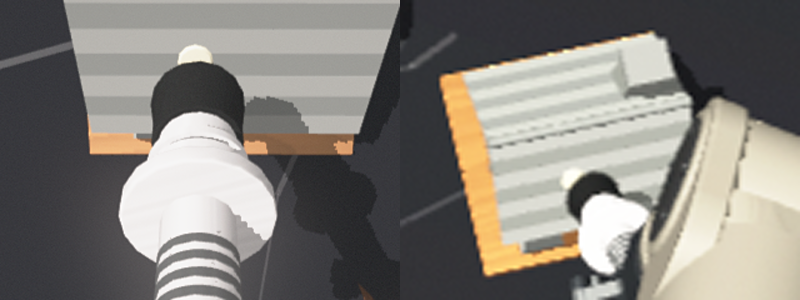

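Run:
```python
from fit import *
im=cv2.imread('pics/w6raw.png').astype(int)
print(im[28:50,313:321].mean(1)[:, [0,2]].astype(int).tolist())
m=(im[30:48,290:345,2]-im[30:48,290:345,0]); 
for r in range(6,18,2): print(30+r,[290+i for i in range(55) if m[r,i]>18][:1],[290+i for i in range(55) if m[r,i]>18][-1:])
o,c,f=wrist(); a=np.radians(14.4); e=np.array([np.cos(a),np.sin(a),0]); n=np.array([-np.sin(np.radians(38))*e[0],-np.sin(np.radians(38))*e[1],np.cos(np.radians(38))]); up=np.array([.788*e[0],.788*e[1],.6157])
c0=np.array([.514,-.1895,.086])
for v in(35,36,37):
    O,d=ray(c,f,315.5,v); s=((c0+.002*n-O)@n)/(d@n); P=O+s*d; print(v,P, (P-c0)@up, (P-c0)@np.cross(n,up))
```

```text
[[175, 183], [175, 183], [175, 183], [176, 184], [175, 184], [175, 183], [176, 183], [183, 196], [219, 236], [243, 248], [241, 247], [231, 245], [223, 243], [223, 242], [222, 242], [222, 242], [222, 242], [222, 242], [222, 242], [222, 243], [202, 233], [112, 133]]
36 [311] [320]
38 [307] [324]
40 [305] [326]
42 [303] [328]
44 [303] [329]
46 [303] [329]
35 [ 0.52177883 -0.18576862  0.09514958] 0.012301766182451282 0.0016796581324891174
36 [ 0.52127255 -0.18589331  0.09474224] 0.011640121830291478 0.0016847959748734886
37 [ 0.52076413 -0.18601852  0.09433317] 0.01097566367335962 0.0016899556671918458
```

carry_out --targets '[255,1,0.4,-2.6,0,255,2,0.8,-5,0,255,3,1.2,-8,0,255,3,1.2,-8,0,255,3,1.2,-8,0,255,2,0.8,-5,0,255,1,0.2,-2.7,0,255,0,0,0,0,255,0,0,0,0,255,0,0,0,0]'

```text
t: 16.3
eef_pos: [0.4185, -0.2127, 0.1975]
tool_rot: [0.0, 0.992, 0.124, 0.0]
contact_force: [0.2, 0.0, -1.8]
gripper_width: 0.314
grasp_force: 59.9
```

carry_out --targets '[255,1.2,0.3,-1.6,0,255,1.2,0.3,-1.6,0,255,1.2,0.3,-1.6,0,255,1.2,0.3,-1.6,0,255,1.2,0.3,-1.6,0,255,0,0,0,0,255,0,0,0,0]'

```text
t: 17.0
eef_pos: [0.4243, -0.211, 0.1891]
tool_rot: [-0.0, 0.992, 0.124, -0.0]
contact_force: [-0.4, 0.6, -3.2]
gripper_width: 0.314
grasp_force: 59.9
```

carry_out --targets '[255,0.6,0.2,-0.8,0,255,0.6,0.2,-0.8,0,255,0.6,0.2,-0.8,0,255,0.6,0.2,-0.8,0,255,0,0,0,0,255,0,0,0,0]'

```text
t: 17.6
eef_pos: [0.4267, -0.2102, 0.186]
tool_rot: [-0.0, 0.992, 0.124, -0.0]
contact_force: [-0.5, 0.4, -2.5]
gripper_width: 0.307
grasp_force: 59.9
```

carry_out --targets '[255,0.6,0.2,-0.8,0,255,0.6,0.2,-0.8,0,255,0,0,0,0,255,0,0,0,0]'

```text
t: 18.0
eef_pos: [0.4278, -0.21, 0.1845]
tool_rot: [0.0, 0.992, 0.124, -0.0]
contact_force: [-1.8, -0.2, -0.0]
gripper_width: 0.313
grasp_force: 60.0
```

carry_out --targets '[255,0.6,0.15,-0.8,0,255,0.6,0.15,-0.8,0,255,0.6,0.15,-0.8,0,255,0,0,0,0,255,0,0,0,0]'

```text
t: 18.5
eef_pos: [0.4296, -0.2095, 0.182]
tool_rot: [0.0, 0.992, 0.124, -0.0]
contact_force: [-3.7, -0.9, 1.7]
gripper_width: 0.31
grasp_force: 60.2
```

Run:
```python
from fit import *
show(); o,c,f=wrist(); t,ft=cam('top')
g=cv2.cvtColor(c['frame'],cv2.COLOR_RGB2GRAY)
p=g[:,308:328].mean(1); e=np.diff(cv2.GaussianBlur(p.reshape(-1,1),(1,3),0)[:,0])
print([(i,int(e[i])) for i in range(0,420) if abs(e[i])>25])
a=cv2.imread('pics/top0.png'); d=cv2.absdiff(a,t['frame'][:,:,::-1]).max(2)[195:275,318:365]; print((d>60).sum())
```

```text
{'t': 18.5, 'q': [0.441, 0.2197, -0.1344, 2.0576, 0.0385, 0.8669, -1.0378], 'eef_pos': [0.4296, -0.2095, 0.182], 'tool_rot': [0.0, 0.9923, 0.1238, -0.0002], 'contact_force': [-3.6602, -0.8969, 1.6742], 'torque': [-0.2768, 0.7555, 0.0376], 'gripper_width': 0.3102, 'grasp_force': 60.1976}
[(52, -30), (53, -39), (93, 50), (94, 68), (95, 41), (185, -39), (186, -41), (192, 41), (193, 34), (198, -35), (199, -44), (205, 33), (206, 41), (212, -39), (213, -42), (219, 27), (220, 43), (221, 29), (227, -48), (228, -34), (234, 27), (235, 43), (236, 29), (242, -37), (243, -45), (250, 29), (251, 43), (252, 27), (258, -26), (259, -48), (260, -30), (267, 33), (268, 43), (316, -25), (317, -49), (318, -36), (355, 37), (356, 27), (363, -28), (364, -48), (365, -29)]
141
```

carry_out --targets '[255,0.6,0.15,-0.8,0,255,0.6,0.15,-0.8,0,255,0,0,0,0,255,0,0,0,0,255,0,0,0,0]'

```text
t: 19.1
eef_pos: [0.4308, -0.2091, 0.1804]
tool_rot: [0.0, 0.992, 0.124, -0.0]
contact_force: [-4.9, -0.9, 2.3]
gripper_width: 0.313
grasp_force: 60.3
```

Run:
```python
from fit import *
show(); o,c,f=wrist(); t,ft=cam('top')
g=cv2.cvtColor(c['frame'],cv2.COLOR_RGB2GRAY)
p=g[:,308:328].mean(1); e=np.diff(cv2.GaussianBlur(p.reshape(-1,1),(1,3),0)[:,0])
print([(i,int(e[i])) for i in range(0,195) if abs(e[i])>25])
R=lambda a:cv2.resize(a,(400,300),interpolation=cv2.INTER_CUBIC)
a=cv2.imread('pics/top0.png')
B=t['frame'][:,:,::-1]; 
ga=np.float32(cv2.cvtColor(a,6)[190:275,318:360]);gb=np.float32(cv2.cvtColor(B,6)[190:275,318:360]); print('board shift px',cv2.phaseCorrelate(ga,gb,cv2.createHanningWindow((42,85),cv2.CV_32F)))
cv2.imwrite('pics/w7.png',np.hstack([R(c['frame'][0:240,160:480]),R(B[180:277,310:440][:,:,::-1])])[:,:,::-1])
```

```text
{'t': 19.1, 'q': [0.4396, 0.2234, -0.1347, 2.0572, 0.0393, 0.8636, -1.0399], 'eef_pos': [0.4308, -0.2091, 0.1804], 'tool_rot': [0.0, 0.9923, 0.1238, -0.0001], 'contact_force': [-4.9454, -0.9301, 2.2692], 'torque': [-0.3228, 1.0345, -0.0391], 'gripper_width': 0.3126, 'grasp_force': 60.3458}
[(14, 25), (55, -39), (56, -33), (96, 59), (97, 65), (98, 30), (185, -36), (186, -43), (192, 40), (193, 36)]
board shift px ((0.5076546559218222, -0.05500000339900879), 0.966421600624367)
```

View pics/w7.png

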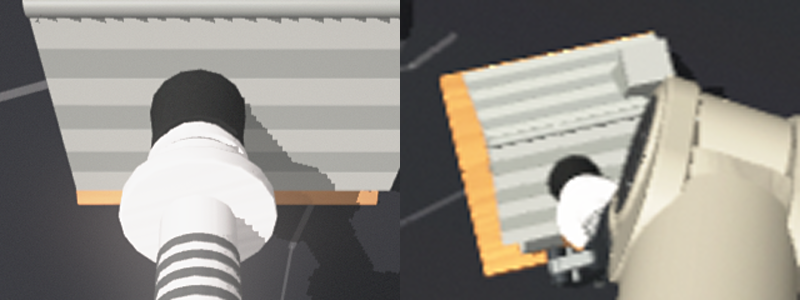

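The hood is on the patch with about 7 N, roughly half way in, and the patch is fully hidden under it. I'll hold here.

carry_out --targets '[255,0,0,0,0,255,0,0,0,0,255,0,0,0,0,255,0,0,0,0,255,0,0,0,0,255,0,0,0,0,255,0,0,0,0,255,0,0,0,0,255,0,0,0,0,255,0,0,0,0,255,0,0,0,0,255,0,0,0,0,255,0,0,0,0,255,0,0,0,0,255,0,0,0,0,255,0,0,0,0,255,0,0,0,0,255,0,0,0,0,255,0,0,0,0,255,0,0,0,0]'

```text
t: 21.2
eef_pos: [0.4309, -0.2091, 0.1804]
tool_rot: [0.0, 0.992, 0.124, 0.0]
contact_force: [-4.8, -2.3, 2.4]
gripper_width: 0.31
grasp_force: 60.4
```

carry_out --targets '[255,0,0,0,0,255,0,0,0,0,255,0,0,0,0,255,0,0,0,0,255,0,0,0,0,255,0,0,0,0,255,0,0,0,0,255,0,0,0,0,255,0,0,0,0,255,0,0,0,0,255,0,0,0,0,255,0,0,0,0,255,0,0,0,0,255,0,0,0,0,255,0,0,0,0,255,0,0,0,0,255,0,0,0,0,255,0,0,0,0,255,0,0,0,0,255,0,0,0,0]'

```text
t: 23.2
eef_pos: [0.4309, -0.209, 0.1804]
tool_rot: [0.0, 0.992, 0.124, -0.0]
contact_force: [-4.1, -2.0, 2.1]
gripper_width: 0.309
grasp_force: 60.4
```

carry_out --targets '[255,0,0,0,0,255,0,0,0,0,255,0,0,0,0,255,0,0,0,0,255,0,0,0,0,255,0,0,0,0,255,0,0,0,0]'

```text
t: 23.9
eef_pos: [0.431, -0.2091, 0.1804]
tool_rot: [0.0, 0.992, 0.124, 0.0]
contact_force: [-4.6, -2.6, 1.9]
gripper_width: 0.312
grasp_force: 60.4
```

carry_out --targets '[255,-0.6,-0.15,0.8,0,255,-1.2,-0.3,1.6,0,255,-2.4,-0.6,3.2,0,255,-3,-0.8,4,0,255,-1.7,-0.45,2.2,0,255,-3,-1.1,6,0,255,-3,-1.1,9,0,255,-3,-1.1,9,0,255,-3,-1.1,9,0,255,-3,-1.1,7,0,255,-3,-1.1,4,0,255,0,0,0,0,255,0,0,0,0]'

```text
t: 25.2
eef_pos: [0.4039, -0.2179, 0.2361]
tool_rot: [-0.0, 0.992, 0.124, -0.0]
contact_force: [-0.7, 0.0, -1.8]
gripper_width: 0.312
grasp_force: 59.9
```

carry_out --targets '[255,3.3,3,0,0,255,3.3,8,0,0,255,3.3,14,0,0,255,3.3,20,0,0,255,3.3,24,0,0,255,3.3,25,0,0,255,3.3,25,0,0,255,3.3,25,0,0,255,3.3,25,0,0,255,3.3,25,0,0,255,3,24,0,0,255,-2.4,25,0,0,255,-2.4,25,0,0,255,-2.4,25,0,0,255,-2.4,25,0,0,255,-2.4,24,0,0,255,-2.4,20,0,0,255,-2.4,15,0,0,255,-2.4,11,0,0,255,-2.4,6,0,0]'

```text
t: 27.2
eef_pos: [0.4179, 0.1775, 0.2361]
tool_rot: [-0.0, 0.992, 0.125, -0.0]
contact_force: [0.1, 0.9, -3.9]
gripper_width: 0.314
grasp_force: 59.9
```

carry_out --targets '[255,-2.4,3,0,0,255,0,0,0,0,255,0,0,0,0,255,0,0,0,0,255,0,0,0,0]'

```text
t: 27.7
eef_pos: [0.4162, 0.1786, 0.2362]
tool_rot: [0.0, 0.992, 0.123, 0.0]
contact_force: [-0.6, -0.7, -1.9]
gripper_width: 0.307
grasp_force: 59.9
```

Run:
```python
from fit import *
show(); o,c,f=wrist(); t,ft=cam('top')
g=cv2.cvtColor(c['frame'],cv2.COLOR_RGB2GRAY)
p=g[:,308:328].mean(1); e=np.diff(cv2.GaussianBlur(p.reshape(-1,1),(1,3),0)[:,0])
print([(i,int(e[i])) for i in range(0,275) if abs(e[i])>32])
cv2.imwrite('pics/w8raw.png',c['frame'][:,:,::-1]);cv2.imwrite('pics/top8.png',t['frame'][:,:,::-1])
a=cv2.imread('pics/top0.png');B=t['frame'][:,:,::-1]
sl=np.s_[180:280,310:425]
print(cv2.phaseCorrelate(np.float32(cv2.cvtColor(a,6)[sl]),np.float32(cv2.cvtColor(B,6)[sl]),cv2.createHanningWindow((115,100),cv2.CV_32F)), (cv2.absdiff(a,B).max(2)[sl]>60).sum())
```

```text
{'t': 27.7, 'q': [-0.0815, 0.1379, -0.4984, 2.0296, 0.0788, 0.9921, -1.9424], 'eef_pos': [0.4162, 0.1786, 0.2362], 'tool_rot': [0.0001, 0.9924, 0.1234, 0.0001], 'contact_force': [-0.5767, -0.6513, -1.9258], 'torque': [-0.0318, 0.125, -0.009], 'gripper_width': 0.3073, 'grasp_force': 59.9195}
[(49, -37), (88, 33), (89, 64), (90, 56), (185, -43), (186, -41), (192, 41), (193, 37), (198, -39), (199, -43), (205, 34), (206, 42), (212, -42), (213, -41), (220, 44), (227, -49), (228, -32), (235, 44), (242, -42), (243, -43), (251, 44), (259, -49), (267, 34), (268, 43)]
((0.04638371736599112, 0.006847587565864899), 0.7921004070440928) 241
```

carry_out --targets '[255,0,0.3,-4,0,255,0,0.3,-9,0,255,0,0,-14,0,255,0,0,-16,0,255,0,0,-16,0,255,0,0,-13,0,255,0,0,-8,0,255,0,0,-4,0,255,0,0,0,0,255,0,0,0,0,255,3.2,0.8,0,0,255,3.2,0.8,0,0,255,3.2,0.8,0,0,255,3.2,0.8,0,0,255,4.1,1,4.1,0,255,4.1,1,4.1,0,255,4.1,1,4.1,0,255,0,0,0,0]' --newtons 40

```text
t: 29.6
eef_pos: [0.4415, 0.1858, 0.1649]
tool_rot: [0.0, 0.992, 0.124, 0.0]
contact_force: [-4.2, -0.8, -1.4]
gripper_width: 0.311
grasp_force: 61.4
```

Run:
```python
from fit import *
show(); o,c,f=wrist()
g=cv2.cvtColor(c['frame'],cv2.COLOR_RGB2GRAY)
p=g[:,308:328].mean(1); e=np.diff(cv2.GaussianBlur(p.reshape(-1,1),(1,3),0)[:,0])
print([(i,int(e[i])) for i in range(0,385) if abs(e[i])>32])
```

```text
{'t': 29.6, 'q': [-0.1157, 0.2769, -0.4772, 2.0528, 0.1684, 0.8486, -2.0121], 'eef_pos': [0.4415, 0.1858, 0.1649], 'tool_rot': [0.0001, 0.9923, 0.1236, 0.0], 'contact_force': [-4.22, -0.8035, -1.4471], 'torque': [-0.4175, 1.2271, -0.021], 'gripper_width': 0.3113, 'grasp_force': 61.4367}
[(99, -42), (100, -33), (131, 59), (132, 48), (204, -38), (209, 32), (214, -37), (215, -33), (220, 32), (225, -36), (226, -33), (231, 34), (237, -42), (243, 34), (244, 32), (249, -37), (250, -37), (256, 36), (257, 32), (263, -43), (270, 38), (311, -40), (312, -42), (345, 39), (356, -33), (357, -54), (358, -34)]
```

carry_out --targets '[255,4.4,1.1,3.15,0,255,4.4,1.1,3.15,0,255,4.4,1.1,3.15,0,255,4.4,1.1,3.15,0,255,4.9,1.2,2.3,0,255,4.9,1.2,2.3,0,255,4.9,1.2,2.3,0,255,4.9,1.2,2.3,0,255,5.2,1.3,1.4,0,255,5.2,1.3,1.4,0,255,5.2,1.3,1.4,0,255,4,1,1.4,0,255,0,0,0,0,255,0,0,0,0]'

```text
t: 31.05
eef_pos: [0.4983, 0.2, 0.192]
tool_rot: [-0.0, 0.992, 0.124, 0.0]
contact_force: [-2.1, 0.2, -2.4]
gripper_width: 0.31
grasp_force: 60.6
```

```bash
cat > tilt.py <<'E'
from fit import *
show(); o,c,f=wrist()
cv2.imwrite('pics/cur.png',c['frame'][:,:,::-1])
g=cv2.cvtColor(c['frame'],cv2.COLOR_RGB2GRAY)
p=g[:,308:328].mean(1); e=np.diff(cv2.GaussianBlur(p.reshape(-1,1),(1,3),0)[:,0])
print([(i,int(e[i])) for i in range(0,385) if abs(e[i])>15])
for th in(-4,0,4,8):
    q=(np.radians(th),.0029,-.0137); print(th,[int(pr(c,f,model(q,t,.0142))[1]) for t in(.026,.065,.096)],int(pr(c,f,model(q,.008,.029))[1]),int(pr(c,f,model(q,-.0625,.0215))[1]))
E
python3 tilt.py
```

```text
{'t': 31.05, 'q': [-0.1185, 0.3319, -0.4606, 1.9022, 0.1795, 0.947, -1.9851], 'eef_pos': [0.4983, 0.2, 0.192], 'tool_rot': [-0.0001, 0.9923, 0.1238, 0.0003], 'contact_force': [-2.0545, 0.1672, -2.3761], 'torque': [-0.3022, 1.0087, -0.0179], 'gripper_width': 0.31, 'grasp_force': 60.5518}
[(74, 31), (75, 48), (76, 39), (77, 16), (102, -29), (103, -30), (183, 25), (184, 33), (185, 19), (195, -29), (196, -45), (197, -29), (203, 27), (204, 41), (205, 30), (206, 16), (246, -26), (247, -24), (250, 16), (252, -19), (255, 20), (258, -22), (261, 20), (264, -25), (267, 20), (268, 21), (270, -23), (271, -23), (274, 21), (275, 22), (277, -22), (278, -28), (281, 22), (282, 26), (283, 19), (303, -18), (304, -34), (305, -27), (324, 18), (325, 28), (326, 26), (340, -37), (341, -55), (342, -34)]
-4 [246, 273, 305] 210 202
0 [239, 271, 310] 201 189
4 [233, 270, 315] 192 175
8 [226, 269, 319] 184 161
```

```bash
cat > fit2.py <<'E'
from fit import *
import sys
def go(v26,v65,v96,pxs=.004):
    c,f=cam('wrist')
    def res(q): return [pr(c,f,model(q,t,.0142))[1]-v for t,v in((.026,v26),(.065,v65),(.096,v96))]+[q[1]/pxs,(q[2]+.0187)/.02]
    s=least_squares(res,[.05,0,-.0187],x_scale=[.1,.01,.01]); x=s.x
    print(pxs,np.degrees(x[0]).round(2),x[1:].round(4),s.fun.round(2),'collar8',int(pr(c,f,model(x,.008,-.029))[1]),int(pr(c,f,model(x,.008,.029))[1]),'mouth',np.round(model(x,-.0625,0),4))
    k=model(x,.008,0); print('collar w',pr(c,f,k+[0,.029,0])[0]-pr(c,f,k-[0,.029,0])[0])
if __name__=='__main__':
    for s in(.001,.004,.02): go(*map(float,sys.argv[1:4]),s)
E
python3 fit2.py 247 282.5 325.5
python3 - <<'E'
import cv2,numpy as np
g=cv2.imread('pics/cur.png',0).astype(int)
for r in range(190,240,8):
    d=np.diff(g[r]); print(r,[(i,d[i]) for i in range(230,410) if abs(d[i])>35])
E
```

```text
0.001 0.7 [-0.     -0.0175] [ 0.08 -0.16  0.07 -0.01  0.06] collar8 309 207 mouth [0.0017 0.     0.125 ]
collar w 109.70310392388001
0.004 0.76 [-0.0002 -0.0172] [ 0.08 -0.14  0.06 -0.05  0.08] collar8 309 207 mouth [0.0017 0.     0.1253]
collar w 109.52704609268272
0.02 0.93 [-0.0006 -0.0163] [ 0.06 -0.1   0.05 -0.03  0.12] collar8 308 207 mouth [0.0017 0.     0.1262]
collar w 109.06071929357137
190 [(289, np.int64(45)), (290, np.int64(44)), (341, np.int64(-45)), (342, np.int64(-41))]
198 []
206 []
214 [(286, np.int64(44)), (349, np.int64(-39))]
222 [(277, np.int64(77)), (359, np.int64(-62))]
230 [(271, np.int64(36)), (272, np.int64(83)), (363, np.int64(-44)), (364, np.int64(-70))]
238 [(368, np.int64(-72)), (369, np.int64(-70))]
```

Run:
```python
from fit import *
s,fs=cam('scene'); print('scene rim',hit(s,fs,406.6,321.8,.085))
g=cv2.imread('pics/w5raw.png',0).astype(int)
for r in range(2,44,5):
    d=np.diff(g[r]); print(r,[(i,int(d[i])) for i in range(255,385) if abs(d[i])>22])
c,f=cam('wrist'); T=np.eye(4); q=[0.0001,0.9923,0.1238,-0.0003]; T[:3,:3]=Ro.from_quat([q[1],q[2],q[3],q[0]]).as_matrix();T[:3,3]=[.4383,.1856,.2152]; c['pose']=T@c['tool_from_camera']
```

```text
scene rim [0.55443269 0.21721164 0.085     ]
2 [(275, 36), (276, 78), (277, 38), (295, -40), (296, -37), (336, 28), (337, 33), (338, 26), (356, -48), (357, -61)]
7 [(272, 76), (273, 56), (289, -39), (290, -33), (343, 39), (344, 39), (360, -70), (361, -50)]
12 [(269, 35), (270, 110), (285, -41), (286, -35), (347, 41), (348, 37), (362, -54), (363, -64)]
17 [(267, 43), (268, 102), (281, -25), (282, -63), (350, 48), (351, 40), (364, -36), (365, -72), (366, -23)]
22 [(265, 32), (266, 110), (267, 25), (279, -38), (280, -52), (353, 70), (366, -75), (375, -25)]
27 [(264, 28), (265, 101), (266, 52), (278, -70), (354, 56), (355, 35), (367, -70), (368, -41)]
32 [(263, 27), (264, 94), (265, 59), (277, -68), (278, -25), (344, 24), (355, 52), (356, 40), (368, -67), (369, -31), (370, -35)]
37 [(262, 28), (263, 41), (264, 82), (265, 25), (276, -46), (277, -47), (356, 70), (368, -57), (371, -52)]
42 [(261, 25), (262, 37), (264, 53), (265, 55), (276, -33), (277, -60), (356, 71), (368, -56), (372, -54)]
```

carry_out --targets '[255,-2,-0.5,0,0,255,-3,-0.5,2,0,255,0,0,8,0,255,0,0,12,0,255,0,0,12,0,255,0,0,10,0,255,0,0,4,0,255,0,0,0,0,255,0,0,0,0]'

```text
t: 32.25
eef_pos: [0.4928, 0.1988, 0.2397]
tool_rot: [0.0, 0.992, 0.124, -0.0]
contact_force: [0.3, 0.5, -3.1]
gripper_width: 0.314
grasp_force: 60.5
```

```bash
python3 tilt.py | head -2
python3 - <<'E'
from fit import *
c,f=cam('wrist'); T=np.eye(4); q=[0.0001,0.9923,0.1238,-0.0003]; T[:3,:3]=Ro.from_quat([q[1],q[2],q[3],q[0]]).as_matrix();T[:3,3]=[.4383,.1856,.2152]; c['pose']=T@c['tool_from_camera']
rows=[2,7,12,17,22,27,32]
Lo=[276.3,273,270.2,268.2,266.4,265.5,264.6];Ro_=[357,361,363,365.3,366.6,368,368.7];Li=[296,290,286,282.2,280,278.5,277.6];Ri=[337.6,344,348,351,353.5,355,356]
def res(p): 
    r=[]
    for A,rad in((Lo,.033),(Ro_,.033),(Li,.0245),(Ri,.0245)):
        r+=[np.hypot(*(hit(c,f,u+.3,v,.085)[:2]-p))-rad for u,v in zip(A,rows)]
    return np.array(r)*1000
s=least_squares(res,[.552,.214]); print(s.x,s.fun.round(1))
E
```

```text
{'t': 32.25, 'q': [-0.103, 0.2704, -0.4723, 1.8626, 0.1413, 1.0417, -1.9547], 'eef_pos': [0.4928, 0.1988, 0.2397], 'tool_rot': [0.0001, 0.9923, 0.1238, -0.0001], 'contact_force': [0.3008, 0.4519, -3.0598], 'torque': [0.0555, -0.0497, -0.0009], 'gripper_width': 0.3138, 'grasp_force': 60.4718}
[(71, 34), (72, 51), (73, 38), (94, -31), (95, -36), (163, 23), (164, 36), (165, 26), (174, -36), (175, -48), (176, -26), (201, 19), (202, 40), (203, 37), (204, 19), (244, -15), (245, -28), (246, -20), (248, 18), (251, -21), (254, 20), (257, -22), (260, 21), (261, 17), (263, -26), (264, -18), (266, 17), (267, 21), (269, -16), (270, -26), (273, 18), (274, 23), (275, 15), (277, -31), (278, -22), (281, 25), (282, 26), (283, 16), (303, -15), (304, -33), (305, -32), (325, 26), (326, 31), (327, 23), (340, -19), (341, -48), (342, -51), (343, -23)]
[0.55189931 0.21562336] [-0.5 -0.5 -0.4 -0.5 -0.4 -0.5 -0.4 -0.5 -0.2 -0.6 -0.5 -0.6 -0.5 -0.5
  0.3  0.3  0.2  0.5  0.4  0.3  0.2  0.4  0.5  0.4  0.3  0.4  0.3  0.3]
```

carry_out --targets '[255,3,0.8,0,0,255,7,2,0,0,255,10,2.8,0,0,255,11,3.1,0,0,255,11,3.1,0,0,255,8,2.3,0,0,255,4.7,1.3,0,0,255,2,0.6,0,0,255,0,0,0,0,255,0,0,0,0,255,0,0,0,0,255,0,0,0,0]' --newtons 40

```text
t: 33.55
eef_pos: [0.5494, 0.2148, 0.24]
tool_rot: [0.0, 0.992, 0.124, 0.0]
contact_force: [-0.2, 0.1, -2.8]
gripper_width: 0.311
grasp_force: 60.5
```

```bash
python3 tilt.py | head -2; python3 fit2.py 246 282.5 326 | tail -2
```

```text
{'t': 33.55, 'q': [-0.1254, 0.3667, -0.4516, 1.7312, 0.1782, 1.0843, -1.9569], 'eef_pos': [0.5494, 0.2148, 0.24], 'tool_rot': [0.0001, 0.9923, 0.1239, 0.0], 'contact_force': [-0.1622, 0.1222, -2.8491], 'torque': [0.0157, 0.0219, 0.0189], 'gripper_width': 0.3114, 'grasp_force': 60.4781}
[(139, 18), (140, 39), (141, 43), (142, 26), (153, -20), (154, -29), (155, -21), (166, 19), (167, 36), (168, 30), (177, -25), (178, -27), (189, -16), (201, 18), (202, 38), (203, 37), (204, 21), (244, -16), (245, -29), (246, -21), (248, 16), (251, -20), (254, 20), (257, -22), (260, 18), (263, -24), (266, 18), (267, 21), (269, -17), (270, -27), (273, 18), (274, 23), (277, -31), (278, -22), (281, 25), (282, 26), (283, 16), (303, -15), (304, -31), (305, -29), (324, 15), (325, 26), (326, 29), (327, 20), (340, -21), (341, -47), (342, -46), (343, -19)]
0.02 1.88 [-0.0017 -0.0141] [ 0.11 -0.21  0.1  -0.09  0.23] collar8 306 206 mouth [0.0029 0.     0.1284]
collar w 108.00585002136182
```

carry_out --targets '[255,0,0,-4,0,255,0,0,-7,0,255,0,0,-7,0,255,0,0,-7,0,255,0,0,-7,0,255,0,0,-7,0,255,0,0,-4,0,255,0,0,0,0,255,0,0,0,0]' --newtons 25

```text
t: 34.65
eef_pos: [0.5497, 0.215, 0.197]
tool_rot: [-0.0, 0.992, 0.124, 0.0]
contact_force: [0.3, 0.9, -2.4]
gripper_width: 0.31
grasp_force: 60.5
```

carry_out --targets '[255,0.2,0,-4,0,255,0.3,0,-6,0,255,0.3,0,-7,0,255,0.3,0,-7,0,255,0.2,0,-7,0,255,0.2,0,-6,0,255,0,0,-4,0,255,0,0,-2,0,255,0,0,0,0,255,0,0,0,0]'

```text
t: 35.65
eef_pos: [0.5513, 0.215, 0.1541]
tool_rot: [-0.0, 0.992, 0.124, 0.0]
contact_force: [-0.0, -0.2, -2.7]
gripper_width: 0.312
grasp_force: 60.5
```

carry_out --targets '[255,0,0,-1.5,0,255,0,0,-1.5,0,255,0,0,-1,0,255,0,0,-1,0,255,0,0,0,0,255,0,0,0,0]'

```text
t: 36.25
eef_pos: [0.5512, 0.2149, 0.1489]
tool_rot: [0.0, 0.992, 0.124, 0.0]
contact_force: [-0.8, -0.4, -2.1]
gripper_width: 0.309
grasp_force: 60.5
```

carry_out --targets '[255,0,0,-1,0,255,0,0,-0.7,0,255,0,0,0,0]'

```text
t: 36.55
eef_pos: [0.5515, 0.2151, 0.1477]
tool_rot: [-0.0, 0.992, 0.124, 0.0]
contact_force: [-0.5, -0.3, 0.8]
gripper_width: 0.312
grasp_force: 60.8
```

carry_out --targets '[255,0,0,-0.6,0,255,0,0,0,0,150,0,0,0,0,120,0,0,0,0,80,0,0,0,0,40,0,0,0,0,0,0,0,0,0,0,0,0,0,0,0,0,0,0,0,0,0,0,0,0,0,0,0,0,0]'

```text
t: 37.65
eef_pos: [0.5511, 0.2149, 0.1466]
tool_rot: [0.0, 0.992, 0.124, 0.0]
contact_force: [0.7, 0.0, 0.1]
gripper_width: 1.004
grasp_force: 0.0
```

```bash
python3 tilt.py | head -2
```

```text
{'t': 37.65, 'q': [-0.1495, 0.469, -0.427, 1.8159, 0.2399, 0.9077, -2.0069], 'eef_pos': [0.5511, 0.2149, 0.1466], 'tool_rot': [0.0, 0.9923, 0.1239, 0.0], 'contact_force': [0.7392, 0.0412, 0.1436], 'torque': [0.0481, 0.008, -0.0401], 'gripper_width': 1.0038, 'grasp_force': 0.0}
[(152, 17), (153, 36), (154, 40), (155, 27), (171, -21), (172, -26), (173, -16), (195, 17), (196, 30), (197, 24), (243, -24), (244, -23), (246, 18), (249, -21), (252, 16), (254, -20), (257, 21), (260, -24), (263, 18), (264, 17), (266, -23), (267, -19), (269, 16), (270, 22), (273, -29), (274, -18), (276, 18), (277, 26), (278, 21), (297, -16), (298, -33), (299, -28), (316, 21), (317, 25), (318, 28), (319, 25), (333, -19), (334, -45), (335, -46), (336, -19)]
```

Released, with the torch standing in the cup. Now I'll withdraw straight up and check.

carry_out --targets '[0,0,0,3,0,0,0,0,8,0,0,0,0,14,0,0,0,0,18,0,0,0,0,20,0,0,0,0,18,0,0,0,0,14,0,0,0,0,8,0,0,0,0,4,0,0,0,0,0,0,0,0,0,0,0,0,0,0,0,0]'

```text
t: 38.9
eef_pos: [0.5507, 0.2147, 0.2527]
tool_rot: [0.0, 0.992, 0.124, -0.001]
contact_force: [-1.1, 0.4, -0.1]
gripper_width: 1.002
grasp_force: 0.0
```

Run:
```python
from fit import *
show(); s,_=cam('scene'); t,_=cam('top'); B=s['frame'][:,:,::-1]; a=cv2.imread('pics/scene0.png'); at=cv2.imread('pics/top0.png'); Bt=t['frame'][:,:,::-1]
def ph(a,b,x0,y0,x1,y1): 
    A=np.float32(cv2.cvtColor(a,6)[y0:y1,x0:x1]);C=np.float32(cv2.cvtColor(np.ascontiguousarray(b),6)[y0:y1,x0:x1]); return np.round(cv2.phaseCorrelate(A,C,cv2.createHanningWindow((x1-x0,y1-y0),cv2.CV_32F))[0],2)
for n,b in dict(torch=(375,275,440,365),cottage=(195,225,305,310),white=(325,260,360,300),pot=(275,305,325,355),green=(440,312,480,370),fig=(500,280,535,335),grey=(495,345,525,385)).items(): print(n,ph(a,B,*b))
print('top cottage',ph(at,Bt,310,180,425,280))
g0=cv2.cvtColor(a,6)[284:300,400:428];g1=cv2.cvtColor(np.ascontiguousarray(B),6)
print('torch tail match',cv2.minMaxLoc(cv2.matchTemplate(g1[270:320,385:445],g0,5))[1::2])
```

```text
{'t': 38.9, 'q': [-0.1227, 0.3581, -0.4533, 1.7127, 0.1718, 1.1119, -1.9501], 'eef_pos': [0.5507, 0.2147, 0.2527], 'tool_rot': [0.0002, 0.9923, 0.1239, -0.0008], 'contact_force': [-1.0644, 0.3772, -0.0817], 'torque': [0.0222, 0.0102, 0.0183], 'gripper_width': 1.0016, 'grasp_force': 0.0}
torch [-0.15  0.26]
cottage [0.04 0.12]
white [0.04 0.03]
pot [ 0.   -0.02]
green [-0.03  0.05]
fig [-0.01  0.07]
grey [ 0.05 -0.05]
top cottage [-0.05  0.06]
torch tail match (0.887474536895752, (15, 15))
```

```bash
python3 -c "
from station import bot
print(bot.hand_in())"
```

```text
the job is handed in; nothing more can be done
None
```

The job is handed in: I pressed the button, held the hood squarely on the patch at about 7 N for 4.8 s, and set the torch back in its stand hood down. In the before-and-after pictures the cottage, jar, figure, green torch and both bottles had not moved; the brush and cutter weren't compared. I never saw the light itself come on, but the button was pushed fully in at 7.6 N.

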